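# Lay up and roll a pinned ply stack

## Task

Use the scraper block to sweep the chips off the jig's grey bed into the chip tray behind it; keep your fingers off the chips. Then stack all the plywood plies on the two dowel pins, the white-faced cover last and face up, each fully home, and roll the cover between the pins with the hand roller from its left end to its right end, as the robot sees it, pressing the sprung handle down firmly all along so that the adhesive bonds. Finish by laying the black caul over the pins, fully home on the cover; leave both tools upright in the tool tray, in either bay, and the glue bottle where it was.

Things in the scene. Friction and masses are not known exactly. Their poses are not given: they have to be found in the camera images.
- jig_bed (a point): laminating jig, fixed to the table: a grey-faced plywood bed 110 mm (its x) x 224 mm (its y) x 24 mm high, with two steel dowel pins of 10 mm diameter on its y line, 82 mm either side of the middle, standing 66 mm above the bed; their top 11 mm is a bullet nose tapering to 3 mm. Point: middle of the bed's upper face, 24 mm above the table; x points across the bed, away from the robot, towards the chip tray; y points along the pin line, to the robot's left; z up
- chip_tray (a point): shallow aluminium chip tray, part of the jig, butted against the bed's far long edge: 70 mm (x) x 204 mm (y), floor 3 mm and rim 18 mm above the table, open towards the bed (which is 24 mm high). Point: middle of its floor, 90 mm in x from the bed's middle
- tool_tray: wooden tool tray fixed to the table, 146 mm (its x) x 158 mm (its y), walls 5 mm thick and 16 mm high, floor 5 mm thick, one 5 mm divider along y in the middle: two bays, each 65.5 mm (x) x 148 mm (y), centred 35.25 mm either side of the middle in x. Origin: centre of its underside; z up
- scraper_grip (a point): scraper block standing in one bay of the tool tray: flat sole 36 mm (its x) x 120 mm (its y), 18 mm thick with black rubber underneath, and on it a beech grip rib 22 mm (x) x 96 mm (y) that reaches from 18 to 58 mm above the sole's underside; 0.16 kg. Point: middle of the rib, 40 mm above the underside; z up
- roller_grip (a point): red handle of the two-wheel hand roller, 26 mm (its x) x 58 mm (its y) x 34 mm high, gripped across x. Point: its centre, 67 mm above the surface on which the wheels stand when the handle is not pressed. The handle is sprung: it sinks up to 12 mm towards the wheels, with 3 N at first and 1 N more for each mm; pressed firmly means about half-way
- roller_foot (a point): the same roller (0.39 kg, stands by itself in a bay of the tool tray): point under the middle of its two wheels, on the surface they stand on. Wheels 22 mm in diameter, 48 mm wide (x), axles 28 mm apart, so it is 50 mm long over the wheels; it rolls along its y; z up
- cover_mid (a point): cover piece: same size and holes as the plies, but with a white upper face; always present. Point: its centre, 6 mm above its underside; x across (50 mm), y along (190 mm), z up
- caul_mid (a point): black aluminium caul bar: same size (50 x 190 x 12 mm) and holes as the plies, 0.3 kg; it keeps the stack flat while the adhesive sets; always present. Point: its centre, 6 mm above its underside; x across, y along, z up
- glue_bottle: bystander: white glue bottle with a blue cap, 49 x 67 x 209 mm. Origin: centre of its underside
- ply_a_mid (a point): plywood ply with an adhesive film (not sticky to handle), 50 mm (its x) x 190 mm (its y) x 12 mm, lying flat, with two 12 mm through holes on its long centre line, 82 mm either side of the middle; may be absent. Point: its centre, 6 mm above its underside; z up
- ply_b_mid (a point): plywood ply with an adhesive film (not sticky to handle), 50 mm (its x) x 190 mm (its y) x 12 mm, lying flat, with two 12 mm through holes on its long centre line, 82 mm either side of the middle; may be absent. Point: its centre, 6 mm above its underside; z up
- ply_c_mid (a point): plywood ply with an adhesive film (not sticky to handle), 50 mm (its x) x 190 mm (its y) x 12 mm, lying flat, with two 12 mm through holes on its long centre line, 82 mm either side of the middle; may be absent. Point: its centre, 6 mm above its underside; z up
- chip_a_mid (a point): loose wood chip about 22 x 14 x 7 mm lying on the grey bed between the pins; may be absent. Point: its centre
- chip_b_mid (a point): loose wood chip about 22 x 14 x 7 mm lying on the grey bed between the pins; may be absent. Point: its centre
- chip_c_mid (a point): loose wood chip about 22 x 14 x 7 mm lying on the grey bed between the pins; may be absent. Point: its centre
- chip_d_mid (a point): loose wood chip about 22 x 14 x 7 mm lying on the grey bed between the pins; may be absent. Point: its centre

How it is judged:
By the outcome, as a careful person would: the job done as asked, in the order asked, and still so for the second after the job is handed in, with the robot touching nothing.
Of ply_a, ply_b, ply_c only 1 to 3 are there at a start; the rules pass over those that are not, and their reading is None.
Of chip_a, chip_b, chip_c, chip_d only 2 to 4 are there at a start; the rules pass over those that are not, and their reading is None.
At some moment in a run one of ply_a, ply_b, ply_c, cover, caul may be knocked a few centimetres aside while the robot is not near it.
It also fails if it takes over 210 s, if anything falls off the work surface, if the arm or the gripper's body presses on something with over 40 N, if the wrist force passes 120 N, or if a joint passes its speed limit or range.

## Robot

A 6-joint arm with a two-finger parallel gripper is mounted at the origin on the work surface; the furniture and walls round the work are solid. World frame = base frame: x ahead of the robot, y to its left, z up, the work surface at z = 0. Lengths are in m, angles in rad, forces in N, time in s.
With the tool pointing down it reaches from about 0.25 to 0.8 m from the base axis. Payload 8.5 kg.
Tool frame: the origin (TCP) lies between the finger pads; the fingertips stand 17 mm ahead of it and the grasp point (between the pads) lies 2 mm behind it (robot.tip_reach is the distance from the TCP to the fingertips, in m); z points along the fingers, y is the line along which they close (so a half turn about z gives the same grasp; the last joint's range is limited). The gripper opens to 85 mm and grips with 20 to 120 N. Pads are 22 mm wide; open, the fingers measure 114 mm over their backs; the gripper's body (76 mm by 85 mm) begins 54 mm behind the grasp point. The pads swing forward as they close: fully open they stand 13 mm farther back than shut.
Start: joints at [1.1, 0.238, -0.013, 1.319, 0, 1.571], TCP at [0.238, 0.468, 0.248] pointing down, gripper open.
Joint ranges: [-2.66, 2.66], [-1.03, 1.9], [-1.14, 1.46], [-1.82, 2.27], [-1.45, 1.34], [-3.14, 3.14]. Speed limits (rad/s): [2.22, 2.22, 2.79, 3.14, 3.14, 3.14].

## Interface

Orientations are given as a rotation vector (axis times angle).
In Python, from station import robot gives the robot as it stands.
- The arm moves only by the shell command python3 -m handwheel 'ROWS' [OPENING] [FORCE]. ROWS is JSON, a list of rows, each a list of 2 entries, a list of its own where there are three numbers: the shift along the tool's x, y, z each as a share of 0.1 m, from -1 to 1, then the turn about the tool's z as a share of 45 degrees, from -1 to 1. A call has 1 to 8 rows; each row shifts and turns the commanded pose from where the row before left it, along the tool's axes as they then stand; what a row does not reach is not made up. A row lasts 1/8 s, in which the tool goes at most 62.5 mm and 10.7 degrees, less where a joint would pass 70% of its speed; a pose out of reach is approached as far as the arm can. A call with a number of a shift or a turn outside -1 to 1 is refused whole. A call with a gripper value outside its range is refused whole. OPENING is the closure, from -1 (fully open) to 1 (shut), set as the call begins (- or left out, the last holds). The fingers move at their own pace and stop on an object; FORCE is the grip in N (left out, the last holds). Time passes only in rows, so rows that do not move let the fingers close. It gives the time, the measured TCP pose, the force, the opening and the grip force at its end, in the units of the state.
- robot.get_obs(): the state, without advancing time (a new reading comes with each control period).
- robot.grab_frame(name): name is "scene" or "side" or "wrist"; returns a dict with "frame" (420x560x3 uint8, red, green, blue), "range_z" (420x560 float32, m along the optical axis (not along the pixel's ray), 0 where there is no reading), "fx", "fy", "cx", "cy" (pixels), "rvec" (rotation vector, rad) and "tvec" (3), from world to camera coordinates, as OpenCV has them; the wrist camera has in their place "hand_eye" (4x4, takes a point from camera to tool coordinates, whose origin is the TCP and whose axes are the flange's). Camera axes: x right, y down, z forward; pixel columns grow to the right and rows downward; lengths in m; the calibration is good to about 2 mm. A picture is of the moment at which its call begins: read the wrist's pose just before it.
- robot.finish_job(): hands the job in; it is judged then, once.
The state is a dict: "t": time; "q": joint angles; "dq": joint speeds; "joint_efforts": joint torques, N m; "tcp_pos": TCP position; "tool_rot": TCP orientation; "wrist_force": force on the tool from outside, world axes, zero at the start; "wrist_torque": the same for the moment, N m; "gripper_width": finger opening in m; "grip_force": force on a finger pad.
Only numpy, scipy, OpenCV 4.12 (cv2) and the standard library are available. Lean on these libraries where they do the work, as an engineer would, in place of code of your own. Each camera call takes 0.05 s, during which the arm holds its last target. There are 200 camera calls.

## Working session

There is one attempt and no reset: what is moved stays moved. The work goes in short steps, Python scripts to look and compute and a shell command to move; the robot and the scene stay as the last step left them, time stands still between calls to the robot, and variables do not carry over. Pictures are saved under pics/ and viewed, at most 14 in all, crops included, and the job is handed in when it is done.

```bash
ls; mkdir -p pics
python3 - <<'E'
from station import robot
import cv2,numpy as np
o=robot.get_obs();print(o['t'],o['tcp_pos'],o['tool_rot'],o['gripper_width'])
for n in('scene','side'):
    f=robot.grab_frame(n);cv2.imwrite(f'pics/{n}0.png',cv2.resize(f['frame'][...,::-1],(800,600)))
    np.savez(f'pics/{n}0.npz',**f);print(n,f['rvec'],f['tvec'],f['fx'])
E
```

```text
pics
0.0 [0.23796343 0.46753546 0.24768685] [-7.32663307e-01 -3.05462163e+00  2.17575113e-03] 0.08493778112622231
scene [ 2.12616232 -1.10574166  0.48516566] [-0.30052122  0.33522926  1.17917707] 512.3362541859085
side [ 2.18869289 -0.36436322  0.16274984] [-0.4885542   0.1492973   1.53632354] 507.03817120908445
```

View pics/scene0.png

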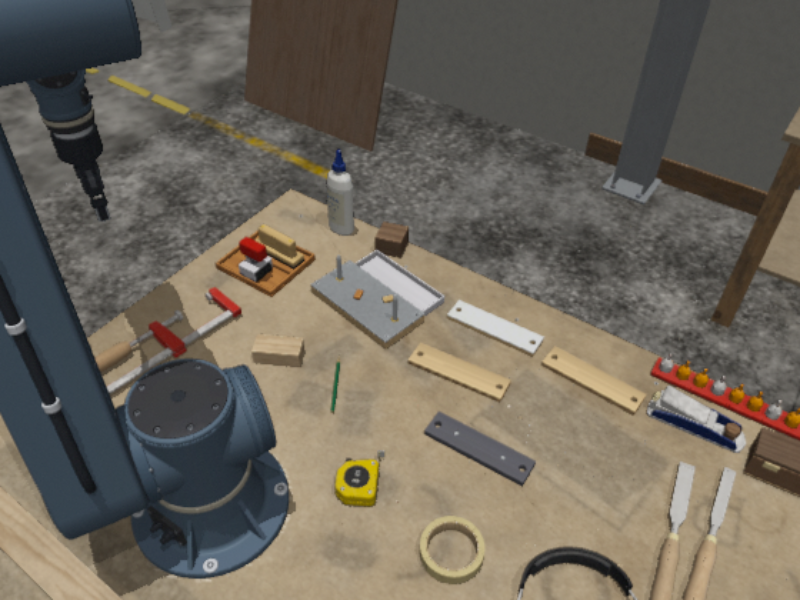

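View pics/side0.png

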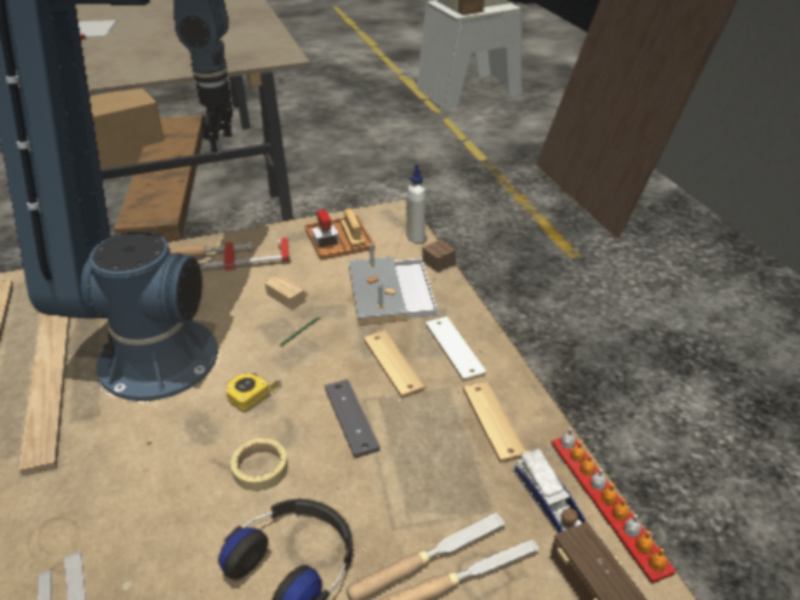

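```bash
cat > h.py <<'E'
import numpy as np,cv2,sys
from scipy.spatial.transform import Rotation as R
from station import robot
def pts(f,obs=None):
    z=f['range_z'];v,u=np.mgrid[:z.shape[0],:z.shape[1]]
    P=np.stack([(u-f['cx'])/f['fx']*z,(v-f['cy'])/f['fy']*z,z],-1)
    if 'rvec' in f: return (P-f['tvec'].ravel())@cv2.Rodrigues(f['rvec'])[0]
    H=f['hand_eye'];P=P@H[:3,:3].T+H[:3,3]
    return P@R.from_rotvec(obs['tool_rot']).as_matrix().T+obs['tcp_pos']
def pix(f,obs,u,v,h):
    "world point of pixel at height h"
    d=np.array([(u-f['cx'])/f['fx'],(v-f['cy'])/f['fy'],1.])
    if 'rvec' in f:
        M=cv2.Rodrigues(f['rvec'])[0].T;o=-M@f['tvec'].ravel();d=M@d
    else:
        M=R.from_rotvec(obs['tool_rot']).as_matrix();H=f['hand_eye']
        o=M@H[:3,3]+obs['tcp_pos'];d=M@H[:3,:3]@d
    return o+d*(h-o[2])/d[2]
def snap(n,name=None,crop=None,scale=None):
    o=robot.get_obs();f=robot.grab_frame(n)
    if name:
        im=f['frame'][...,::-1]
        if crop: im=im[crop[1]:crop[3],crop[0]:crop[2]]
        s=scale or min(800/im.shape[1],600/im.shape[0])
        cv2.imwrite('pics/'+name,cv2.resize(im,None,fx=s,fy=s,interpolation=cv2.INTER_CUBIC))
    return f,o
def yaw(o):
    "direction (rad) of tool y (closing line) in world"
    y=R.from_rotvec(o['tool_rot']).as_matrix()[:,1];return np.arctan2(y[1],y[0])
def plan(x,y,z,close_deg=None):
    "print turn (in rows' units) then shift in tool axes after the turn"
    o=robot.get_obs();a=yaw(o);t=0
    if close_deg is not None:
        t=(a-np.radians(close_deg)+np.pi/2)%np.pi-np.pi/2   # +turn about tool z = clockwise from above
    M=R.from_rotvec(o['tool_rot']).as_matrix()@R.from_euler('z',t).as_matrix()
    d=M.T@(np.array([x,y,z])-o['tcp_pos'])
    print('now',o['tcp_pos'].round(4),'yaw',round(np.degrees(a),2),'q6',o['q'][5].round(2),'turn',round(np.degrees(t)/45,3),'shift',(d*10).round(3))
E
python3 - <<'E'
from h import *
print(robot.tip_reach)
for n in('scene','side'):
    f=dict(np.load(f'pics/{n}0.npz'));P=pts(f)
    m=(P[...,2]>.007)&(P[...,2]<.3)&(f['range_z']>0)&(P[...,0]>.15)&(P[...,0]<.95)&(abs(P[...,1])<.7)
    k,l,s,c=cv2.connectedComponentsWithStats(m.astype('u1'))
    for i in range(1,k):
        if s[i,4]<60: continue
        q=P[l==i];r=cv2.minAreaRect((q[:,:2]*1000).astype('f4'))
        print(n,c[i].round()*1.43,s[i,4],'z',np.percentile(q[:,2],[50,98]).round(3),'rect',np.round(r[0],1),np.round(r[1],1),round(r[2],1),f['frame'][l==i].mean(0).round())
E
```

```text
0.017
scene [340.34 197.34] 866 z [0.104 0.199] rect [669.6 262.1] [41.6 68. ] 10.5 [108. 108. 107.]
scene [101.53 211.64] 118 z [0.27  0.299] rect [209.7 415.7] [32.4 26. ] 68.1 [40. 42. 44.]
scene [376.09 290.29] 3349 z [0.026 0.055] rect [585.   74.7] [276.1 266.3] 79.4 [130. 127. 123.]
scene [265.98 258.83] 1726 z [0.025 0.092] rect [495.1 331.3] [172.3 186.1] 0.9 [128.  91.  62.]
scene [187.33 326.04] 935 z [0.023 0.033] rect [256.8 315.1] [115.5 218.5] 84.9 [129.  81.  75.]
scene [494.78 327.47] 981 z [0.014 0.019] rect [ 602.8 -180.1] [ 68.6 190.7] 1.9 [198. 198. 194.]
scene [277.42 348.92] 679 z [0.035 0.041] rect [298.3 120.1] [53.3 91.3] 28.4 [159. 139. 111.]
scene [459.03 370.37] 1145 z [0.014 0.019] rect [ 465.3 -178.8] [ 62.4 195.6] 7.2 [190. 167. 125.]
scene [593.45 378.95] 1159 z [0.014 0.019] rect [ 596.2 -395.1] [191.8  66.1] 86.9 [190. 166. 125.]
scene [716.43 390.39] 1431 z [0.017 0.052] rect [ 692.6 -588. ] [ 53.8 223.5] 2.1 [148.  75.  47.]
scene [696.41 417.56] 1429 z [0.032 0.055] rect [ 620.3 -586.2] [ 85.6 168.1] 2.9 [113. 112. 118.]
scene [480.48 447.59] 144
[... 1482 characters left out ...]
[159. 140.  70.]
side [351.78 417.56] 948 z [0.011 0.016] rect [ 338.1 -299.7] [ 51.5 196.1] 2.0 [110. 106. 104.]
side [527.67 466.18] 2422 z [0.019 0.062] rect [ 600.2 -500.8] [401.5  80.6] 87.7 [177. 162. 137.]
side [596.31 484.77] 1381 z [0.016 0.051] rect [ 692.6 -589. ] [ 48.3 222.7] 2.1 [169.  92.  66.]
side [271.7  459.03] 342 z [0.022 0.028] rect [ 174.8 -359.1] [101.3  48.9] 89.9 [175. 158. 115.]
side [313.17 547.69] 1268 z [0.032 0.065] rect [ 207.1 -563.7] [195.2 113.7] 90.0 [67. 66. 75.]
side [418.99 559.13] 1307 z [0.019 0.03 ] rect [ 370.7 -629.9] [280.8  29.8] 11.0 [198. 180. 155.]
side [460.46 574.86] 987 z [0.019 0.03 ] rect [ 408.3 -680. ] [267.6  27.7] 4.6 [206. 189. 163.]
```

```bash
python3 -c "
from h import *
plan(0.48,0.30,0.36,0)"
```

```text
now [0.238  0.4676 0.2477] yaw 63.02 q6 1.57 turn 1.401 shift [-1.677  2.419 -1.122]
```

```bash
python3 -m handwheel '[[[0,0,-0.19],0.2335],[[0,0,-0.19],0.2335],[[0,0,-0.19],0.2335],[[0,0,-0.19],0.2335],[[0,0,-0.19],0.2335],[[0,0,-0.17],0.2335]]'; python3 -m handwheel '[[[-0.28,0.4,0],0],[[-0.28,0.4,0],0],[[-0.28,0.4,0],0],[[-0.28,0.4,0],0],[[-0.28,0.4,0],0],[[-0.28,0.4,0],0],[[0,0,0],0]]'
python3 - <<'E'
from h import *
plan(0.48,0.30,0.36,0)
f,o=snap('wrist','w1.png');np.savez('pics/w1.npz',**f,**o)
print(f['hand_eye'].round(3))
E
```

```text
t: 0.85
tcp_pos: [0.2381, 0.4677, 0.3606]
tool_rot: [2.228, 2.214, -0.001]
wrist_force: [-0.5, 0.6, -0.2]
gripper_width: 0.0857
grip_force: 0.0
t: 1.72
tcp_pos: [0.4803, 0.2978, 0.3592]
tool_rot: [2.226, 2.217, -0.003]
wrist_force: [-1.0, 0.2, 0.5]
gripper_width: 0.0856
grip_force: 0.0
now [0.4803 0.2978 0.3592] yaw -0.24 q6 2.13 turn -0.005 shift [ 0.022 -0.003 -0.008]
[[ 0.    -0.947 -0.32   0.083]
 [ 1.     0.    -0.001  0.   ]
 [ 0.001 -0.32   0.947 -0.125]
 [ 0.     0.     0.     1.   ]]
```

View pics/w1.png

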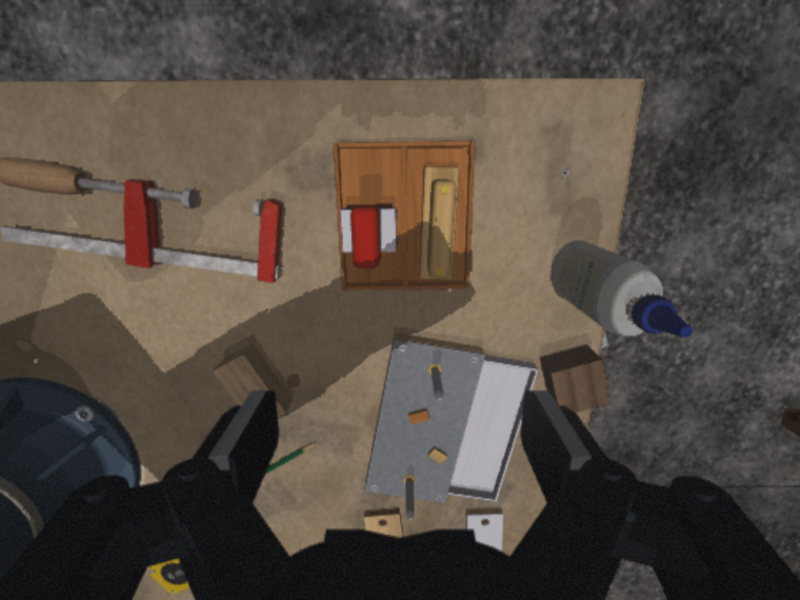

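Run:
```python
from h import *
f=dict(np.load('pics/w1.npz'));o=f
im=f['frame'][225:365,240:390,::-1];cv2.imwrite('pics/w1c.png',cv2.resize(im,None,fx=4,fy=4,interpolation=cv2.INTER_CUBIC))
P=pts(f,o)
def rect(m,t):
    k,l,s,c=cv2.connectedComponentsWithStats(m.astype('u1'))
    for i in range(1,k):
        if s[i,4]<40: continue
        q=P[l==i];r=cv2.minAreaRect((q[:,:2]*1000).astype('f4'))
        print(t,(c[i]*1.43).round(),s[i,4],'z',np.median(q[:,2]).round(4),np.round(r[0],1),np.round(r[1],1),round(r[2],1))
z=P[...,2];X=P[...,0];Y=P[...,1];a=(X>.38)&(X<.72)&(Y>-.06)&(Y<.42)
rect(a&(z>.055)&(z<.07),'rib');rect(a&(z>.072)&(z<.1),'handle/pin')
rect(a&(z>.019)&(z<.028),'bed/sole');rect(a&(z>.028)&(z<.04),'chip');rect(a&(z<.01)&(z>.0015)&(X>.55),'traypan')
rect(a&(z>.013)&(z<.018),'rim')
```

```text
rib [442. 228.] 1046 z 0.0613 [521.9 316.6] [94.2 22.1] 88.1
rib [579. 271.] 201 z 0.0628 [662.9 272.5] [62.3 19.6] 68.1
handle/pin [365. 236.] 833 z 0.0871 [447.7 313.2] [26.1 57.9] 1.1
handle/pin [589. 277.] 451 z 0.0873 [663.3 271.8] [64.3 24.8] 69.9
handle/pin [439. 393.] 46 z 0.0815 [521.  147.2] [8.2 6.1] 3.1
handle/pin [410. 512.] 48 z 0.0798 [490.9 -13.5] [8.9 5.8] 4.5
bed/sole [435. 213.] 708 z 0.0216 [521.9 316.1] [120.  36.] 88.0
bed/sole [564. 264.] 89 z 0.0234 [662.9 268.9] [63.6 18. ] 75.0
bed/sole [422. 419.] 6215 z 0.0224 [506.4  64.5] [225.1 110.3] 79.4
bed/sole [566. 363.] 123 z 0.0232 [673.8 149.7] [72.  34.1] 51.6
chip [388. 229.] 328 z 0.0377 [467.6 313.6] [16.1 43.6] 1.3
chip [346. 230.] 192 z 0.0378 [424.5 312.6] [44.  10.5] 89.8
chip [568. 265.] 129 z 0.0347 [663.8 270.3] [63.8 20.1] 70.6
chip [569. 367.] 177 z 0.0343 [673.3 149.2] [72.7 35.2] 52.7
chip [419. 417.] 95 z 0.0293 [502.9  83.7] [22.9 13.6] 17.7
chip [437. 456.] 74 z 0.0291 [527.1  26.4] [14.1 21.2] 52.1
traypan [465. 219.] 269 z 0.004 [551.7 322. ] [  4.4 147.7] 0.5
traypan [560. 258.] 64 z 0.0075 [663.1 272.2] [61.  17.3] 66.2
traypan [561. 357.] 113 z 0.0058 [673.4 148.9] [73.3 34.6] 53.2
traypan [511. 361.] 68 z 0.0059 [615.4 148.2] [ 2.1 65.9] 79.3
traypan [493. 424.] 1034 z 0.0022 [596.2  45.2] [196.3  62.2] 79.4
traypan [489. 440.] 62 z 0.0021 [595.6  30.1] [22.8 29.6] 3.6
traypan [483. 476.] 44 z 0.002 [595.4 -28.1] [19.7 34.3] 2.7
rim [405. 207.] 1216 z 0.0146 [485.4 321.6] [145.7 157.9] 0.6
rim [562. 261.] 52 z 0.0154 [661.3 273.6] [55.4 12.5] 67.6
rim [439. 344.] 90 z 0.0156 [526.8 174.5] [  2.2 107.9] 79.8
rim [575. 354.] 43 z 0.0159 [688.9 161.6] [41.8  2. ] 17.5
rim [517. 369.] 114 z 0.016 [618.4 144.2] [28.1 70.8] 56.0
rim [495. 472.] 197 z 0.0155 [ 6.137e+02 -3.000e-01] [154.6  61.9] 54.4
```

View pics/w1c.png

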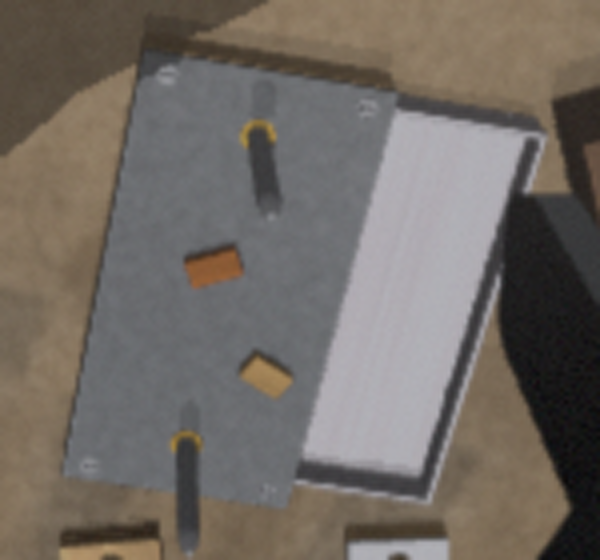

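```bash
python3 -c "
from h import *
plan(0.5219,0.3165,0.0435,-1.9)"
```

```text
now [0.479  0.2987 0.3595] yaw -0.18 q6 2.13 turn 0.038 shift [0.194 0.427 3.159]
```

```bash
python3 -m handwheel '[[[0.19,0.43,0],0.038],[[0,0,0.5],0],[[0,0,0.5],0],[[0,0,0.5],0],[[0,0,0.5],0],[[0,0,0.3],0],[[0,0,0],0]]' -0.2 40; python3 -c "
from h import *
plan(0.5219,0.3165,0.0435,-1.9)"
```

```text
t: 2.65
tcp_pos: [0.5188, 0.3187, 0.1282]
tool_rot: [-2.252, -2.188, 0.007]
wrist_force: [-0.3, -0.4, 0.6]
gripper_width: 0.0513
grip_force: 0.0
now [0.5188 0.3187 0.1282] yaw -1.65 q6 2.15 turn 0.005 shift [-0.019  0.035  0.847]
```

```bash
python3 -m handwheel '[[[-0.02,0.035,0.2],0.005],[[0,0,0.3],0],[[0,0,0.25],0],[[0,0,0.1],0],[[0,0,0],0]]'; python3 -c "
from h import *
plan(0.5219,0.3165,0.0435,-1.9)"
```

```text
t: 3.28
tcp_pos: [0.5246, 0.3171, 0.0461]
tool_rot: [2.258, 2.184, 0.001]
wrist_force: [0.8, 0.1, 0.6]
gripper_width: 0.0512
grip_force: 0.0
now [0.5246 0.3171 0.0461] yaw -1.93 q6 2.15 turn -0.001 shift [-0.007 -0.027  0.026]
```

```bash
python3 -m handwheel '[[[0,-0.02,0.015],0],[[0,0,0],0],[[0,0,0],0],[[0,0,0],0]]' - ; python3 -m handwheel '[[[0,0,0],0],[[0,0,0],0],[[0,0,0],0],[[0,0,0],0]]' 1 60; python3 -c "
from h import *
plan(0.5219,0.3165,0.0435,-1.9)"
```

```text
t: 3.78
tcp_pos: [0.5226, 0.3168, 0.0441]
tool_rot: [2.259, 2.183, 0.0]
wrist_force: [0.9, 0.7, -0.5]
gripper_width: 0.0513
grip_force: 0.0
t: 4.28
tcp_pos: [0.5226, 0.3167, 0.0439]
tool_rot: [2.259, 2.183, 0.0]
wrist_force: [0.2, -0.1, 2.2]
gripper_width: 0.0212
grip_force: 59.3
now [0.5226 0.3167 0.0439] yaw -1.96 q6 2.15 turn -0.001 shift [-0.002 -0.007  0.004]
```

```bash
python3 -m handwheel '[[[0,0,-0.4],0],[[0,0,-0.5],0.1],[[0,0,-0.3],0.092],[[0,0,0],0]]'; python3 -c "
from h import *
plan(0.4631,0.0731,0.0629,-10.6)"
```

```text
t: 4.78
tcp_pos: [0.5235, 0.3174, 0.166]
tool_rot: [2.417, 2.006, 0.006]
wrist_force: [0.1, 0.7, -1.8]
gripper_width: 0.0213
grip_force: 59.0
now [0.5235 0.3174 0.166 ] yaw -10.61 q6 2.3 turn -0.0 shift [-2.515 -0.148  1.024]
```

```bash
python3 -m handwheel '[[[-0.5,-0.03,0],0],[[-0.5,-0.03,0],0],[[-0.5,-0.03,0],0],[[-0.5,-0.03,0],0],[[-0.5,-0.03,0],0],[[0,0,0.3],0],[[0,0,0.3],0],[[0,0,0],0]]'; python3 -c "
from h import *
plan(0.4631,0.0731,0.0629,-10.6)"
```

```text
t: 5.78
tcp_pos: [0.4593, 0.0732, 0.1012]
tool_rot: [-2.414, -2.006, 0.008]
wrist_force: [0.2, -0.7, -1.8]
gripper_width: 0.0215
grip_force: 59.0
now [0.4593 0.0732 0.1012] yaw -10.57 q6 1.91 turn 0.001 shift [0.007 0.039 0.383]
```

```bash
python3 -m handwheel '[[[0,0.02,0.15],0],[[0,0,0.15],0],[[0,0,0.07],0],[[0,0,0],0],[[0,0,0],0]]'; python3 -c "
from h import *
plan(0.4631,0.0731,0.0629,-10.6)"
```

```text
t: 6.4
tcp_pos: [0.4641, 0.0735, 0.0674]
tool_rot: [2.416, 2.007, 0.001]
wrist_force: [0.6, -1.2, -1.3]
gripper_width: 0.0212
grip_force: 59.0
now [0.4641 0.0735 0.0674] yaw -10.58 q6 1.91 turn 0.001 shift [-0.006 -0.01   0.045]
```

```bash
python3 -m handwheel '[[[-0.005,0,0.04],0],[[0,0,0],0],[[0,0,0],0]]'; python3 -m handwheel '[[[0,0,0.01],0],[[0,0,0],0],[[0,0,0],0]]'
```

```text
t: 6.78
tcp_pos: [0.4636, 0.0729, 0.0629]
tool_rot: [2.417, 2.007, -0.0]
wrist_force: [-0.5, -0.4, -0.4]
gripper_width: 0.0213
grip_force: 59.3
t: 7.15
tcp_pos: [0.4636, 0.0728, 0.0628]
tool_rot: [2.417, 2.007, 0.001]
wrist_force: [-3.8, -0.7, 13.8]
gripper_width: 0.0211
grip_force: 61.4
```

```bash
python3 -m handwheel '[[[0,0,-0.006],0],[[0,0.08,0],0],[[0,0.1,0],0],[[0,0.1,0],0],[[0,0.1,0],0],[[0,0.1,0],0],[[0,0.1,0],0],[[0,0.1,0],0]]';python3 -m handwheel '[[[0,0.1,0],0],[[0,0.1,0],0],[[0,0.07,0],0],[[0,0,0],0],[[0,0,0],0]]'
python3 - <<'E'
from h import *
plan(0.5064,0.0645,0.16,-10.6)
snap('scene','s2.png',crop=(190,100,350,260))
E
```

```text
t: 8.15
tcp_pos: [0.5271, 0.0608, 0.0629]
tool_rot: [-2.413, -2.005, 0.006]
wrist_force: [-16.9, 3.8, 22.2]
gripper_width: 0.0213
grip_force: 62.5
t: 8.78
tcp_pos: [0.5594, 0.0554, 0.065]
tool_rot: [2.415, 2.005, 0.007]
wrist_force: [-1.2, -1.3, 20.5]
gripper_width: 0.0214
grip_force: 62.3
now [0.5594 0.0554 0.065 ] yaw -10.6 q6 1.85 turn -0.0 shift [-0.007 -0.533 -0.953]
```

View pics/s2.png

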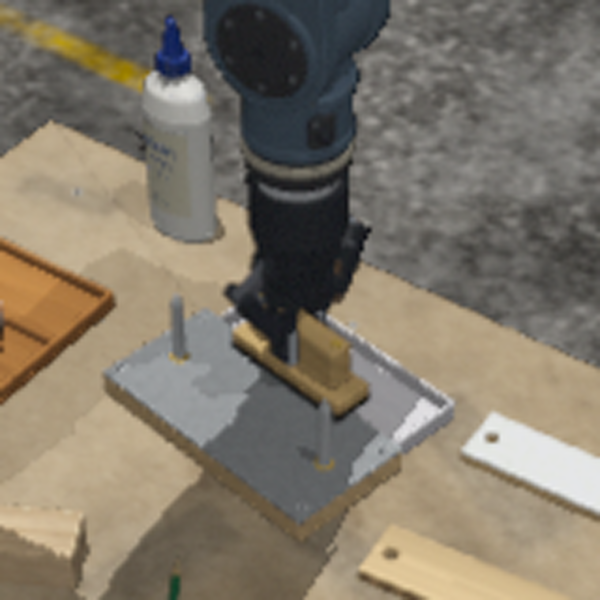

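```bash
python3 -m handwheel '[[[0,0,-0.2],0],[[0,0,-0.4],0],[[0,0,-0.4],-0.1],[[0,0,0],-0.092],[[0,0,0],0]]'; python3 -c "
from h import *
plan(0.5226,0.3167,0.0445,-1.96)"
```

```text
t: 9.45
tcp_pos: [0.5571, 0.0554, 0.1624]
tool_rot: [2.259, 2.183, 0.0]
wrist_force: [-0.1, 0.0, -1.7]
gripper_width: 0.021
grip_force: 59.2
now [0.5571 0.0554 0.1624] yaw -1.98 q6 1.7 turn -0.0 shift [ 2.6   -0.434  1.179]
```

```bash
python3 -m handwheel '[[[0.52,-0.087,0],0],[[0.52,-0.087,0],0],[[0.52,-0.087,0],0],[[0.52,-0.087,0],0],[[0.52,-0.087,0],0],[[0,0,0.4],0],[[0,0,0.4],0],[[0,0,0],0]]'; python3 -c "
from h import *
plan(0.5226,0.3167,0.0445,-1.96)"
```

```text
t: 10.45
tcp_pos: [0.5199, 0.3154, 0.0787]
tool_rot: [-2.259, -2.181, 0.012]
wrist_force: [-1.1, 0.1, -0.4]
gripper_width: 0.0216
grip_force: 59.1
now [0.5199 0.3154 0.0787] yaw -2.01 q6 2.15 turn -0.001 shift [0.015 0.029 0.342]
```

```bash
python3 -m handwheel '[[[0,0,0.15],0],[[0,0,0.1],0],[[0,0,0],0],[[0,0,0],0]]'; python3 -c "
from h import *
plan(0.5226,0.3167,0.0445,-1.96)"
```

```text
t: 10.95
tcp_pos: [0.5228, 0.3168, 0.058]
tool_rot: [2.259, 2.183, 0.001]
wrist_force: [0.2, 0.5, -1.2]
gripper_width: 0.0211
grip_force: 59.1
now [0.5228 0.3168 0.058 ] yaw -1.97 q6 2.15 turn -0.0 shift [-0.001 -0.002  0.135]
```

```bash
python3 -m handwheel '[[[0,0,0.1],0],[[0,0,0.035],0],[[0,0,0],0],[[0,0,0],0]]';python3 -m handwheel '[[[0,0,0],0],[[0,0,0],0],[[0,0,0],0],[[0,0,-0.2],0],[[0,0,-0.5],0],[[0,0,-0.5],0],[[0,0,-0.5],0],[[0,0,-0.5],0]]' -0.2 60; python3 -c "
from h import *
plan(0.5064,0.0,0.36,-10.6)"
```

```text
t: 11.45
tcp_pos: [0.5223, 0.3166, 0.0439]
tool_rot: [-2.259, -2.183, 0.001]
wrist_force: [-1.6, -1.6, 1.8]
gripper_width: 0.0212
grip_force: 59.7
t: 12.45
tcp_pos: [0.5223, 0.3167, 0.2657]
tool_rot: [2.259, 2.183, 0.001]
wrist_force: [-0.0, 0.2, -0.3]
gripper_width: 0.0514
grip_force: 0.0
now [0.5223 0.3167 0.2657] yaw -1.95 q6 2.15 turn 0.192 shift [-3.142  0.427 -0.944]
```

```bash
python3 -m handwheel '[[[-0.5,0,-0.25],-0.04],[[-0.6,0,-0.25],0],[[-0.6,0,-0.25],0],[[-0.6,0,-0.25],0],[[-0.6,0.03,-0.25],0],[[-0.6,0.03,-0.25],0],[[0,0,0],0],[[0,0,0],0]]' -1
python3 - <<'E'
from h import *
plan(0.53,-0.05,0.42,0)
f,o=snap('wrist','w3.png');np.savez('pics/w3.npz',**f,**o)
P=pts(f,o)
def rect(m,t):
    k,l,s,c=cv2.connectedComponentsWithStats(m.astype('u1'))
    for i in range(1,k):
        if s[i,4]<30: continue
        q=P[l==i];r=cv2.minAreaRect((q[:,:2]*1000).astype('f4'))
        print(t,(c[i]*1.43).round(),s[i,4],'z',np.median(q[:,2]).round(4),np.round(r[0],1),np.round(r[1],1),round(r[2],1))
z=P[...,2];X=P[...,0];Y=P[...,1];a=(X>.25)&(X<.75)&(Y>-.5)&(Y<.18)
rect(a&(z>.072)&(z<.1),'pin');rect(a&(z>.019)&(z<.028),'bed')
rect(a&(z>.007)&(z<.016),'ply')
E
```

```text
t: 13.45
tcp_pos: [0.5257, -0.0216, 0.4088]
tool_rot: [-2.225, -2.217, 0.0]
wrist_force: [-0.7, -0.1, -0.1]
gripper_width: 0.0855
grip_force: 0.0
now [ 0.5257 -0.0216  0.4088] yaw -0.21 q6 1.53 turn -0.005 shift [-0.284  0.043 -0.113]
pin [395.  69.] 53 z 0.0844 [521.7 144.5] [9.2 7.8] 45.6
pin [367. 239.] 38 z 0.0841 [491.5 -15.4] [8.4 8.8] 61.2
bed [384. 149.] 9971 z 0.0229 [511.8  63.6] [224.3 121.6] 79.6
bed [210. 106.] 150 z 0.0235 [320.3 122.1] [38.5 98.9] 3.4
bed [522.  87.] 35 z 0.0236 [656.7 137.1] [ 1.2 27.5] 17.0
bed [528. 117.] 35 z 0.0235 [666.  107.7] [ 0.9 28.6] 17.5
bed [507. 540.] 44 z 0.0245 [ 689.3 -491. ] [22.3  9.6] 13.0
ply [214. 107.] 137 z 0.0115 [320.1 121.8] [37.6 98. ] 3.1
ply [490. 116.] 167 z 0.0129 [628.6 105. ] [ 55.8 122.6] 21.6
ply [522. 103.] 67 z 0.0117 [661.4 122.4] [ 1.1 57.9] 17.1
ply [445. 161.] 44 z 0.0121 [578.6  62.6] [13.6  8.7] 77.0
ply [437. 196.] 42 z 0.0117 [569.3  23.2] [13.9  9.5] 80.0
ply [474. 231.] 42 z 0.0129 [616.3 -17.4] [49.1  3. ] 79.7
ply [446. 257.] 60 z 0.0134 [576.8 -50.2] [11.4 65.9] 87.4
ply [353. 350.] 2363 z 0.0105 [ 462.9 -182.4] [ 50.5 190.8] 5.9
ply [457. 348.] 2346 z 0.0105 [ 601.8 -181.5] [ 50.3 190.5] 2.3
ply [273. 423.] 1031 z 0.0103 [ 338.8 -298.1] [ 50.8 191. ] 2.3
ply [445. 478.] 1618 z 0.0101 [ 591.4 -394.4] [187.9  50.6] 86.9
ply [505. 531.] 147 z 0.0097 [ 690.4 -488.3] [43.8 22.5] 0.3
```

View pics/w3.png

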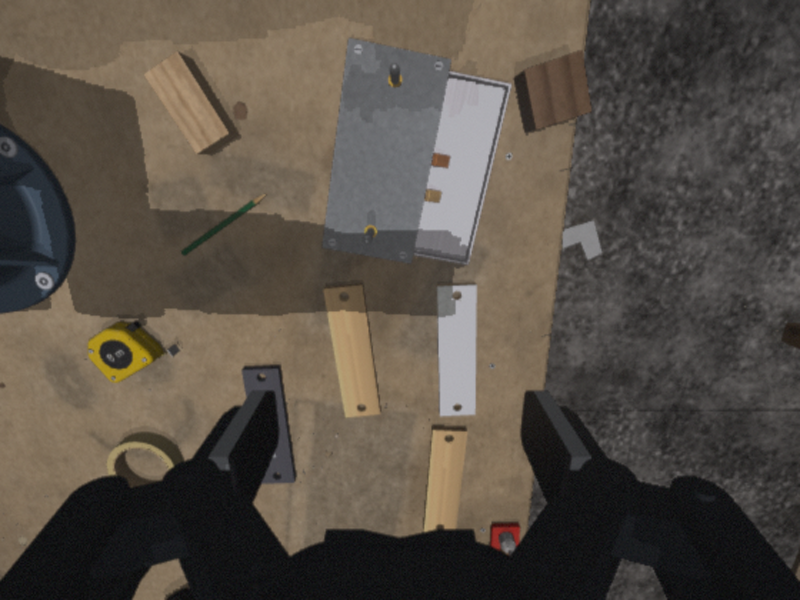

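```bash
python3 -c "
from h import *
plan(0.4629,-0.1824,0.10,5.9)"
```

```text
now [ 0.5256 -0.0209  0.4085] yaw -0.14 q6 1.53 turn -0.134 shift [-1.543 -0.787  3.085]
```

```bash
python3 -m handwheel '[[[0,0,0.4],-0.134],[[-0.5,-0.26,0.3],0],[[-0.5,-0.26,0.3],0],[[-0.5,-0.26,0.3],0],[[0,0,0.55],0],[[0,0,0.6],0],[[0,0,0.5],0],[[0,0,0],0]]' -0.46; python3 -m handwheel '[[[0,0,0],0],[[0,0,0],0]]';python3 -c "
from h import *
plan(0.4629,-0.1824,0.018,5.9)"
```

```text
t: 14.5
tcp_pos: [0.4623, -0.1731, 0.1129]
tool_rot: [-2.097, -2.329, 0.004]
wrist_force: [-0.1, -0.4, 0.5]
gripper_width: 0.0626
grip_force: 0.0
t: 14.75
tcp_pos: [0.4663, -0.1756, 0.1181]
tool_rot: [2.102, 2.331, 0.002]
wrist_force: [0.5, 0.2, -0.5]
gripper_width: 0.0623
grip_force: 0.0
now [ 0.4663 -0.1756  0.1181] yaw 5.92 q6 1.11 turn 0.0 shift [-0.063 -0.044  1.001]
```

```bash
python3 -m handwheel '[[[-0.06,-0.04,0.2],0],[[0,0,0.4],0],[[0,0,0.25],0],[[0,0,0.1],0],[[0,0,0],0],[[0,0,0],0]]'; python3 -c "
from h import *
plan(0.4629,-0.1824,0.018,5.9)"
```

```text
t: 15.5
tcp_pos: [0.4624, -0.1822, 0.0222]
tool_rot: [2.103, 2.331, 0.001]
wrist_force: [-0.5, -0.9, 0.0]
gripper_width: 0.0625
grip_force: 0.0
now [ 0.4624 -0.1822  0.0222] yaw 5.88 q6 1.09 turn -0.0 shift [-0.002  0.005  0.042]
```

```bash
python3 -m handwheel '[[[0,0,0.04],0],[[0,0,0],0],[[0,0,0],0]]'; python3 -m handwheel '[[[0,0,0],0],[[0,0,0],0],[[0,0,0],0],[[0,0,0],0]]' 1 60; python3 -m handwheel '[[[0,0,-0.3],0],[[0,0,-0.6],0.1],[[0,0,-0.6],0.1],[[0,0,-0.1],0.167],[[0,0,0],0]]';python3 -c "
from h import *
plan(0.5065,0.0646,0.16,-10.6)"
```

```text
t: 15.88
tcp_pos: [0.4615, -0.1819, 0.0171]
tool_rot: [2.105, 2.332, -0.0]
wrist_force: [0.4, 0.4, 0.3]
gripper_width: 0.0624
grip_force: 0.0
t: 16.38
tcp_pos: [0.4615, -0.1819, 0.0176]
tool_rot: [2.104, 2.332, 0.0]
wrist_force: [-0.9, 0.5, 8.4]
gripper_width: 0.048
grip_force: 61.9
t: 17.0
tcp_pos: [0.4618, -0.182, 0.1778]
tool_rot: [2.416, 2.006, 0.001]
wrist_force: [-1.0, -0.1, -2.4]
gripper_width: 0.0482
grip_force: 62.8
now [ 0.4618 -0.182   0.1778] yaw -10.59 q6 1.38 turn 0.0 shift [ 2.506 -0.015  0.177]
```

```bash
python3 -m handwheel '[[[0.3,0,0],0],[[0.5,0,0],0],[[0.55,0,0],0],[[0.55,0,0],0],[[0.4,0,0],0],[[0.2,0,0],0],[[0,0,0.2],0],[[0,0,0],0]]'; python3 -m handwheel '[[[0,0,0],0],[[0,0,0],0]]'
python3 - <<'E'
from h import *
plan(0.5065,0.0646,0.13,-10.6)
f,o=snap('wrist','w4.png');np.savez('pics/w4.npz',**f,**o)
E
```

```text
t: 18.0
tcp_pos: [0.5059, 0.064, 0.1545]
tool_rot: [-2.413, -2.008, 0.007]
wrist_force: [-0.3, 0.2, -1.3]
gripper_width: 0.0482
grip_force: 62.7
t: 18.25
tcp_pos: [0.5078, 0.0635, 0.1573]
tool_rot: [2.418, 2.006, 0.0]
wrist_force: [0.5, -0.3, -1.1]
gripper_width: 0.0482
grip_force: 62.7
now [0.5078 0.0635 0.1573] yaw -10.64 q6 1.88 turn -0.001 shift [ 0.008 -0.014  0.273]
```

View pics/w4.png

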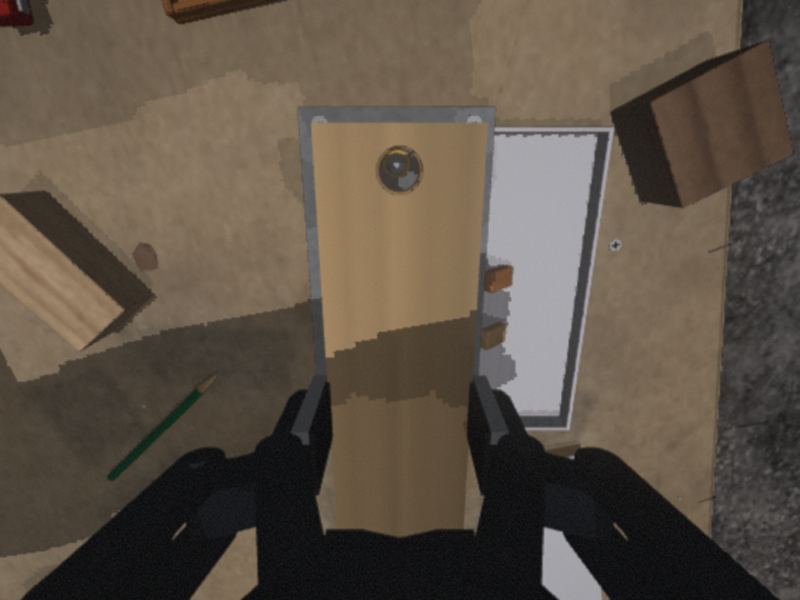

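Run:
```python
from h import *
f=dict(np.load('pics/w4.npz'));o=f
P=pts(f,o);M=R.from_rotvec(o['tool_rot']).as_matrix()
T=(P-o['tcp_pos'])@M
m=abs(T[...,2]-0.0056)<.004
m&=(T[...,0]>.03)
print('plate z',np.median(T[m][:,2]))
q=T[m&(T[...,0]<.2)];r=cv2.minAreaRect((q[:,:2]*1000).astype('f4'));print(r, q.max(0))
h=pix(f,o,400/1.4286,169/1.4286,o['tcp_pos'][2]-.0056)
print('hole world',h,'tool',M.T@(h-o['tcp_pos']))
```

```text
plate z 0.006674835140459536
((61.665138244628906, 0.141693115234375), (50.27549362182617, 63.38837814331055), 89.84608459472656) [0.09332943 0.02535265 0.00955207]
hole world [0.52311787 0.14288319 0.15169771] tool [0.080809   0.00044283 0.00560627]
```

```bash
python3 -m handwheel '[[[0.025,-0.015,0.2],0],[[0,0,0.2],0],[[0,0,0.05],0],[[0,0,0],0],[[0,0,0],0]]'; python3 -c "
from h import *
plan(0.5067,0.066,0.0416,-10.6)"
```

```text
t: 18.92
tcp_pos: [0.5071, 0.0666, 0.1128]
tool_rot: [2.417, 2.005, 0.002]
wrist_force: [0.2, -0.3, -1.7]
gripper_width: 0.0483
grip_force: 62.7
now [0.5071 0.0666 0.1128] yaw -10.64 q6 1.89 turn -0.001 shift [-0.007 -0.004  0.712]
```

```bash
python3 -m handwheel '[[[-0.007,-0.004,0],0],[[0,0,0.1],0],[[0,0,0.1],0],[[0,0,0],0],[[0,0,0],0]]'; python3 -c "
from h import *
plan(0.5067,0.066,0.0416,-10.6)"
```

```text
t: 19.55
tcp_pos: [0.5059, 0.066, 0.0918]
tool_rot: [-2.418, -2.006, 0.001]
wrist_force: [0.2, -0.1, -1.1]
gripper_width: 0.0483
grip_force: 62.8
now [0.5059 0.066  0.0918] yaw -10.64 q6 1.89 turn -0.001 shift [0.002 0.008 0.502]
```

```bash
python3 -m handwheel '[[[0,0,0.15],0],[[0,0,0.15],0],[[0,0,0.1],0],[[0,0,0.06],0],[[0,0,0],0],[[0,0,0],0]]'; python3 -c "
from h import *
plan(0.5067,0.066,0.0416,-10.6)"
```

```text
t: 20.3
tcp_pos: [0.5062, 0.066, 0.0462]
tool_rot: [2.418, 2.006, 0.0]
wrist_force: [0.6, -1.0, -1.3]
gripper_width: 0.0484
grip_force: 62.8
now [0.5062 0.066  0.0462] yaw -10.64 q6 1.89 turn -0.001 shift [0.001 0.005 0.046]
```

```bash
python3 -m handwheel '[[[0,0,0.045],0],[[0,0,0],0],[[0,0,0],0]]'; python3 -m handwheel '[[[0,0,-0.01],0],[[0,0,0],0],[[0,0,0],0],[[0,0,-0.2],0],[[0,0,-0.5],0],[[0,0,-0.5],0],[[0,0,-0.5],0],[[0,0,-0.5],0]]' -0.46;  python3 -c "
from h import *
plan(0.6018,-0.30,0.30,0)"
```

```text
t: 20.68
tcp_pos: [0.5063, 0.066, 0.0416]
tool_rot: [2.417, 2.006, 0.001]
wrist_force: [0.7, -0.9, -0.1]
gripper_width: 0.0481
grip_force: 62.9
t: 21.68
tcp_pos: [0.5058, 0.0659, 0.2642]
tool_rot: [2.418, 2.006, 0.0]
wrist_force: [0.8, 0.1, -0.1]
gripper_width: 0.0626
grip_force: 0.0
now [0.5058 0.0659 0.2642] yaw -10.64 q6 1.89 turn -0.236 shift [-3.659  0.96  -0.357]
```

```bash
python3 -m handwheel '[[[-0.4,0,0],-0.17],[[-0.6,0.13,0],0],[[-0.6,0.13,0],0],[[-0.6,0.13,0],0],[[-0.6,0.13,0],0],[[-0.6,0.13,0],0],[[-0.6,0.13,0],0],[[-0.2,0,0],0]]'; python3 -m handwheel '[[[0,0,0],0],[[0,0,0],0]]'
cat >> h.py <<'E'
def plates(f,o,zr=(.007,.016),mn=300):
    P=pts(f,o);z=P[...,2];m=(z>zr[0])&(z<zr[1])&(f['range_z']>0)
    k,l,s,c=cv2.connectedComponentsWithStats(m.astype('u1'))
    for i in range(1,k):
        if s[i,4]<mn: continue
        q=P[l==i];r=cv2.minAreaRect((q[:,:2]*1000).astype('f4'))
        print((c[i]*1.43).round(),s[i,4],np.round(r[0],1),np.round(r[1],1),round(r[2],1),'ymax',(q[:,1].max()*1000).round(1))
E
python3 - <<'E'
from h import *
plan(0.596,-0.395,0.10,-3.1)
f,o=snap('wrist','w5.png');np.savez('pics/w5.npz',**f,**o);plates(f,o)
E
```

```text
t: 22.68
tcp_pos: [0.5565, -0.3601, 0.2611]
tool_rot: [-2.281, -2.159, 0.001]
wrist_force: [-0.1, 0.6, -0.0]
gripper_width: 0.0623
grip_force: 0.0
t: 22.92
tcp_pos: [0.5567, -0.3556, 0.2626]
tool_rot: [-2.277, -2.163, -0.0]
wrist_force: [0.6, -0.2, 0.9]
gripper_width: 0.0627
grip_force: 0.0
now [ 0.5567 -0.3556  0.2626] yaw -2.95 q6 1.05 turn 0.003 shift [-0.373  0.415  1.626]
[449.  79.] 5062 [ 603.7 -217.3] [ 50.3 119.1] 2.5 ymax -158.9
[141. 195.] 6603 [ 338.5 -298.7] [ 52.4 190.3] 2.1 ymax -202.9
[440. 292.] 5131 [ 591.3 -396.9] [189.6  50.3] 87.0 ymax -301.1
[546. 392.] 484 [ 691.5 -517.9] [44.5 78.6] 1.3 ymax -478.5
[ 89. 420.] 482 [ 225.1 -508.6] [ 40.9 145.5] 44.6 ymax -468.1
[332. 496.] 696 [ 469.4 -610.8] [78.2 26.4] 10.5 ymax -592.4
```

```bash
python3 -m handwheel '[[[-0.4,0.36,0.3],0],[[0,0,0.6],0],[[0,0,0.6],0],[[0,0,0.2],0],[[0,0,0],0],[[0,0,0],0]]'; python3 -c "
from h import *
plan(0.5913,-0.3969,0.0195,-3.0)"
```

```text
t: 23.72
tcp_pos: [0.5916, -0.3983, 0.0944]
tool_rot: [2.276, 2.162, 0.001]
wrist_force: [0.6, 0.3, 0.4]
gripper_width: 0.0622
grip_force: 0.0
now [ 0.5916 -0.3983  0.0944] yaw -2.93 q6 1.03 turn 0.002 shift [ 0.015 -0.005  0.749]
```

```bash
python3 -m handwheel '[[[0.015,0,0.2],0],[[0,0,0.3],0],[[0,0,0.2],0],[[0,0,0.04],0],[[0,0,0],0],[[0,0,0],0]]';  python3 -c "
from h import *
plan(0.5913,-0.3969,0.0195,-3.0)"
```

```text
t: 24.48
tcp_pos: [0.5915, -0.3977, 0.0202]
tool_rot: [2.277, 2.161, 0.001]
wrist_force: [0.0, -0.0, -0.2]
gripper_width: 0.0623
grip_force: 0.0
now [ 0.5915 -0.3977  0.0202] yaw -2.99 q6 1.03 turn 0.0 shift [ 0.008 -0.002  0.006]
```

```bash
python3 -m handwheel '[[[0,0,0.01],0],[[0,0,0],0],[[0,0,0],0],[[0,0,0],0],[[0,0,0],0]]' 1 60; python3 -m handwheel '[[[0,0,-0.3],0],[[0,0,-0.5],0.1],[[0,0,-0.5],0.069],[[0,0,-0.1],0],[[0,0,0],0]]';python3 -c "
from h import *
plan(0.5065,0.0646,0.16,-10.6)"
```

```text
t: 25.1
tcp_pos: [0.5913, -0.3977, 0.0194]
tool_rot: [2.277, 2.161, 0.001]
wrist_force: [-2.4, 0.4, 8.6]
gripper_width: 0.0481
grip_force: 61.2
t: 25.72
tcp_pos: [0.5909, -0.3974, 0.1581]
tool_rot: [2.416, 2.006, 0.001]
wrist_force: [-0.1, 0.2, -1.4]
gripper_width: 0.048
grip_force: 62.8
now [ 0.5909 -0.3974  0.1581] yaw -10.57 q6 1.16 turn 0.001 shift [ 4.386 -1.679 -0.024]
```

```bash
python3 -m handwheel '[[[0.3,-0.1,0],0],[[0.5,-0.2,0],0],[[0.58,-0.22,0],0],[[0.58,-0.22,0],0],[[0.58,-0.22,0],0],[[0.58,-0.22,0],0],[[0.58,-0.22,0],0],[[0.5,-0.2,0],0]]'; python3 -m handwheel '[[[0.15,-0.05,0],0],[[0,0,0],0],[[0,0,0],0]]'
cat >> h.py <<'E'
def inhand(f,o,top=.0056):
    "pose of the gripped plate in tool axes (mm), hole by circle fit"
    T=(pts(f,o)-o['tcp_pos'])@R.from_rotvec(o['tool_rot']).as_matrix()
    m=(abs(T[...,2]-top-.001)<.004)&(T[...,0]>.05)&(T[...,0]<.12)&(abs(T[...,1])<.04)
    m=cv2.morphologyEx(m.astype('u1'),cv2.MORPH_OPEN,np.ones((3,3)))
    q=T[m>0];r=cv2.minAreaRect((q[:,:2]*1000).astype('f4'));print('edge x',(q[:,0].max()*1000).round(1),'mid y',round(r[0][1],1),'rect',np.round(r[1],1),round(r[2],2),'z',np.median(q[:,2]).round(4))
E
python3 - <<'E'
from h import *
plan(0.5065,0.0646,0.13,-10.6)
f,o=snap('wrist','w6.png');np.savez('pics/w6.npz',**f,**o);inhand(f,o,.007)
f=dict(np.load('pics/w4.npz'));inhand(f,f)
E
```

```text
t: 26.72
tcp_pos: [0.5089, 0.047, 0.1557]
tool_rot: [-2.415, -2.007, 0.004]
wrist_force: [0.4, -0.3, -0.1]
gripper_width: 0.0479
grip_force: 62.7
t: 27.1
tcp_pos: [0.5084, 0.0597, 0.1568]
tool_rot: [-2.418, -2.006, 0.002]
wrist_force: [0.2, -0.5, -0.7]
gripper_width: 0.0479
grip_force: 62.7
now [0.5084 0.0597 0.1568] yaw -10.63 q6 1.87 turn -0.001 shift [ 0.045 -0.028  0.268]
edge x 95.0 mid y 0.3 rect [45.  50.4] 0.06 z 0.0085
edge x 93.3 mid y 0.1 rect [50.3 43.3] 89.94 z 0.0067
```

```bash
python3 -m handwheel '[[[0.043,-0.032,0.2],0],[[0,0,0.2],0],[[0,0,0],0],[[0,0,0],0],[[0,0,0],0]]'; python3 -c "
from h import *
plan(0.5061,0.0643,0.0554,-10.6)"
```

```text
t: 27.78
tcp_pos: [0.5067, 0.0652, 0.1182]
tool_rot: [2.417, 2.006, 0.002]
wrist_force: [-0.1, -0.8, -0.4]
gripper_width: 0.0477
grip_force: 62.7
now [0.5067 0.0652 0.1182] yaw -10.63 q6 1.88 turn -0.001 shift [-0.01  -0.005  0.628]
```

```bash
python3 -m handwheel '[[[-0.01,-0.005,0.05],0],[[0,0,0.1],0],[[0,0,0.1],0],[[0,0,0],0],[[0,0,0],0]]'; python3 -c "
from h import *
plan(0.5061,0.0643,0.0554,-10.6)"
```

```text
t: 28.4
tcp_pos: [0.5053, 0.0646, 0.0923]
tool_rot: [-2.417, -2.007, 0.001]
wrist_force: [1.1, -0.4, -0.7]
gripper_width: 0.0479
grip_force: 62.7
now [0.5053 0.0646 0.0923] yaw -10.59 q6 1.88 turn 0.0 shift [-0.002  0.009  0.369]
```

```bash
python3 -m handwheel '[[[0,0,0.1],0],[[0,0,0.12],0],[[0,0,0.08],0],[[0,0,0.03],0],[[0,0,0],0],[[0,0,0],0]]'; python3 -m handwheel '[[[0,0,0.03],0],[[0,0,0],0],[[0,0,0],0]]'
```

```text
t: 29.15
tcp_pos: [0.5054, 0.0647, 0.0595]
tool_rot: [-2.417, -2.007, 0.0]
wrist_force: [0.0, -0.2, -0.5]
gripper_width: 0.048
grip_force: 62.7
t: 29.52
tcp_pos: [0.5054, 0.0646, 0.0564]
tool_rot: [-2.417, -2.007, 0.0]
wrist_force: [0.0, -0.6, -0.2]
gripper_width: 0.048
grip_force: 62.7
```

```bash
python3 -m handwheel '[[[0,0,0.012],0],[[0,0,0],0],[[0,0,0],0]]'; python3 -m handwheel '[[[0,0,0],0],[[0,0,0],0],[[0,0,0],0],[[0,0,-0.2],0],[[0,0,-0.5],0],[[0,0,-0.5],0],[[0,0,-0.5],0],[[0,0,-0.5],0]]' -0.46;  python3 -c "
from h import *
plan(0.6018,-0.17,0.26,2.3)"
```

```text
t: 29.9
tcp_pos: [0.5055, 0.0646, 0.0554]
tool_rot: [2.417, 2.007, 0.0]
wrist_force: [-1.3, 0.1, 4.6]
gripper_width: 0.0483
grip_force: 63.2
t: 30.9
tcp_pos: [0.5052, 0.0646, 0.277]
tool_rot: [2.417, 2.007, 0.0]
wrist_force: [0.8, -0.1, -0.2]
gripper_width: 0.0621
grip_force: 0.0
now [0.5052 0.0646 0.277 ] yaw -10.6 q6 1.88 turn -0.287 shift [-2.383  0.871  0.17 ]
```

```bash
python3 -m handwheel '[[[0,0,0],-0.144],[[-0.3,0.1,0],-0.143],[[-0.5,0.18,0],0],[[-0.5,0.2,0],0],[[-0.5,0.2,0],0],[[-0.5,0.18,0],0],[[0,0,0],0],[[0,0,0],0]]';python3 - <<'E'
from h import *
plan(0.6018,-0.18,0.10,2.3)
f,o=snap('wrist');plates(f,o);plates(f,o,(.028,.051));plates(f,o,(.075,.1),20)
E
```

```text
t: 31.9
tcp_pos: [0.597, -0.1627, 0.2748]
tool_rot: [-2.176, -2.265, 0.001]
wrist_force: [0.1, 0.6, 0.3]
gripper_width: 0.0624
grip_force: 0.0
now [ 0.597  -0.1627  0.2748] yaw 2.28 q6 1.26 turn -0.0 shift [-0.176  0.043  1.748]
[404. 268.] 5042 [ 602.1 -181.9] [ 50.1 189. ] 2.6 ymax -86.6
[139. 370.] 4150 [ 338.9 -298.4] [ 52.7 190.5] 2.1 ymax -202.5
[270.  41.] 3093 [494.4   2.5] [63.8 51.3] 79.5 ymax 29.2
[249.  54.] 121 [492.1 -16.9] [9.1 8.6] 24.9 ymax -12.0
```

```bash
python3 -m handwheel '[[[-0.18,0.045,0.4],0],[[0,0,0.6],0],[[0,0,0.6],0],[[0,0,0.2],0],[[0,0,0],0],[[0,0,0],0]]'; python3 -c "
from h import *
plan(0.6020,-0.1818,0.0197,2.5)"
```

```text
t: 32.7
tcp_pos: [0.6033, -0.18, 0.0969]
tool_rot: [2.173, 2.266, 0.002]
wrist_force: [-0.2, -0.6, -0.5]
gripper_width: 0.0624
grip_force: 0.0
now [ 0.6033 -0.18    0.0969] yaw 2.38 q6 1.24 turn -0.003 shift [-0.017 -0.016  0.772]
```

```bash
python3 -m handwheel '[[[-0.017,-0.015,0.2],0],[[0,0,0.3],0],[[0,0,0.2],0],[[0,0,0.06],0],[[0,0,0],0],[[0,0,0],0]]';  python3 -c "
from h import *
plan(0.6020,-0.1818,0.0197,2.5)"
```

```text
t: 33.45
tcp_pos: [0.6019, -0.1825, 0.0206]
tool_rot: [2.175, 2.265, 0.001]
wrist_force: [-0.6, 0.6, 0.0]
gripper_width: 0.0623
grip_force: 0.0
now [ 0.6019 -0.1825  0.0206] yaw 2.33 q6 1.24 turn -0.004 shift [0.007 0.001 0.009]
```

```bash
python3 -m handwheel '[[[0,0,0],0],[[0,0,0],0],[[0,0,0],0],[[0,0,0],0],[[0,0,0],0]]' 1 60; python3 -m handwheel '[[[0,0,-0.3],0],[[0,0,-0.5],0.1],[[0,0,-0.5],0.1],[[0,0,-0.1],0.088],[[0,0,0],0]]';python3 -c "
from h import *
plan(0.5065,0.0646,0.16,-10.6)"
```

```text
t: 34.08
tcp_pos: [0.6019, -0.1826, 0.0208]
tool_rot: [2.175, 2.265, 0.002]
wrist_force: [-0.9, 0.8, 7.6]
gripper_width: 0.048
grip_force: 61.5
t: 34.7
tcp_pos: [0.6016, -0.1825, 0.1606]
tool_rot: [2.416, 2.005, 0.002]
wrist_force: [0.3, -0.3, -1.8]
gripper_width: 0.0482
grip_force: 62.7
now [ 0.6016 -0.1825  0.1606] yaw -10.62 q6 1.46 turn -0.0 shift [ 2.254e+00 -1.390e+00  2.000e-03]
```

```bash
python3 -m handwheel '[[[0.25,-0.15,0],0],[[0.45,-0.28,0],0],[[0.5,-0.31,0],0],[[0.5,-0.31,0],0],[[0.4,-0.25,0],0],[[0.15,-0.09,0],0],[[0,0,0],0],[[0,0,0],0]]';python3 - <<'E'
from h import *
plan(0.5061,0.0643,0.13,-10.6)
f,o=snap('wrist','w7.png');np.savez('pics/w7.npz',**f,**o);inhand(f,o,.0085)
E
```

```text
t: 35.7
tcp_pos: [0.5064, 0.0637, 0.1589]
tool_rot: [2.418, 2.006, -0.001]
wrist_force: [0.0, -0.8, -0.7]
gripper_width: 0.0479
grip_force: 62.6
now [0.5064 0.0637 0.1589] yaw -10.64 q6 1.88 turn -0.001 shift [ 0.006 -0.004  0.289]
edge x 95.1 mid y -0.0 rect [50.4 45.1] 89.99 z 0.0099
```

Same in-hand pose as the last ply; insert at the same place.

```bash
python3 -m handwheel '[[[0.005,-0.005,0.2],0],[[0,0,0.2],0],[[0,0,0],0],[[0,0,0],0],[[0,0,0],0]]'; python3 -c "
from h import *
plan(0.5058,0.0643,0.0688,-10.6)"
```

```text
t: 36.38
tcp_pos: [0.5063, 0.0648, 0.12]
tool_rot: [2.418, 2.005, 0.002]
wrist_force: [0.7, -0.3, -1.1]
gripper_width: 0.0476
grip_force: 62.6
now [0.5063 0.0648 0.12  ] yaw -10.66 q6 1.88 turn -0.001 shift [-0.006 -0.004  0.512]
```

```bash
python3 -m handwheel '[[[-0.005,-0.004,0.05],0],[[0,0,0.1],0],[[0,0,0.1],0],[[0,0,0.05],0],[[0,0,0],0],[[0,0,0],0]]'; python3 -m handwheel '[[[0,0,0.1],0],[[0,0,0.07],0],[[0,0,0],0],[[0,0,0],0]]'; python3 -c "
from h import *
plan(0.5058,0.0643,0.0688,-10.6)"
```

```text
t: 37.12
tcp_pos: [0.5053, 0.0645, 0.0893]
tool_rot: [2.418, 2.006, -0.0]
wrist_force: [0.6, -1.5, -1.4]
gripper_width: 0.0478
grip_force: 62.7
t: 37.62
tcp_pos: [0.5052, 0.0645, 0.0722]
tool_rot: [2.418, 2.006, -0.0]
wrist_force: [3.6, -3.0, -0.5]
gripper_width: 0.0481
grip_force: 62.6
now [0.5052 0.0645 0.0722] yaw -10.65 q6 1.88 turn -0.001 shift [-0.001  0.006  0.034]
```

```bash
python3 -m handwheel '[[[0,0,0.025],0],[[0,0,0.012],0],[[0,0,0],0],[[0,0,0],0]]'
```

```text
t: 38.12
tcp_pos: [0.5054, 0.0647, 0.0688]
tool_rot: [2.418, 2.006, 0.001]
wrist_force: [2.0, -2.6, 4.7]
gripper_width: 0.048
grip_force: 63.2
```

```bash
python3 -m handwheel '[[[0,0,0],0],[[0,0,0],0],[[0,0,0],0],[[0,0,-0.2],0],[[0,0,-0.5],0],[[0,0,-0.5],0],[[0,0,-0.5],-0.13],[[0,0,-0.2],-0.13]]' -0.46;  python3 - <<'E'
from h import *
f,o=snap('wrist','w8.png');plates(f,o,(.03,.08),100);plates(f,o,(.08,.1),30)
plan(0.4477,0.3132,0.18,1.1)
E
```

```text
t: 39.12
tcp_pos: [0.5058, 0.0648, 0.2615]
tool_rot: [2.195, 2.244, 0.004]
wrist_force: [1.0, -0.0, -0.6]
gripper_width: 0.0623
grip_force: 0.0
[641.  22.] 1108 [664.8 241.5] [12.1 40.5] 48.4 ymax 259.5
[141. 189.] 3349 [300.4 120.8] [46.2 90.3] 28.7 ymax 170.3
[401. 260.] 7292 [505.6  64.8] [190.6  50.1] 79.4 ymax 162.3
[635. 189.] 3328 [690.  130.6] [61.1 60.3] 17.4 ymax 167.1
[ 53. 485.] 1162 [ 160.  -170.1] [68.6 64.2] 30.5 ymax -137.3
[678.  12.] 397 [669.5 235.7] [ 6.1 27.6] 66.8 ymax 244.0
[424. 167.] 75 [521.3 144.8] [8.2 8.6] 64.4 ymax 149.2
[378. 379.] 53 [491.3 -14.6] [8.2 6.3] 9.3 ymax -11.3
now [0.5063 0.0649 0.2627] yaw 1.53 q6 1.67 turn 0.01 shift [ 2.494 -0.542  0.826]
```

View pics/w8.png

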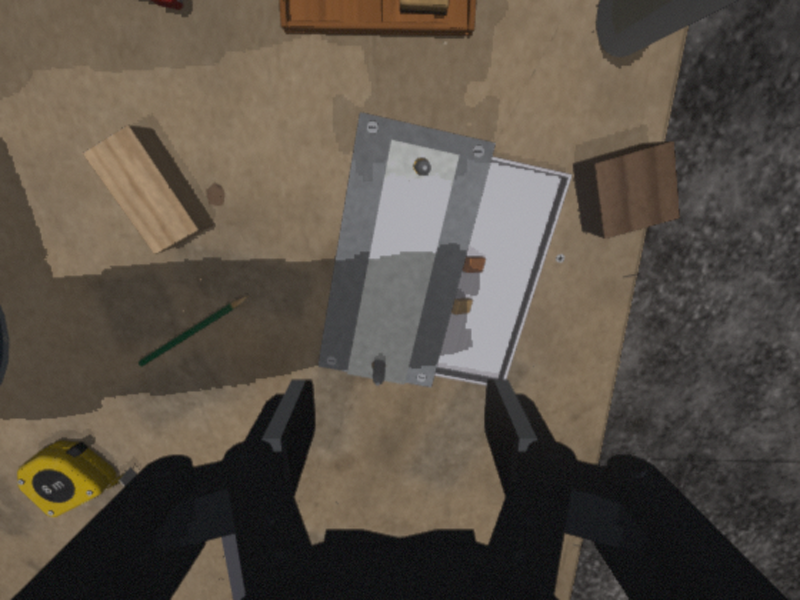

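```bash
python3 -m handwheel '[[[0.3,-0.06,0],0.01],[[0.5,-0.11,0],0],[[0.55,-0.12,0.1],0],[[0.55,-0.12,0.2],0],[[0.4,-0.09,0.3],0],[[0.19,-0.04,0.2],0],[[0,0,0],0],[[0,0,0],0]]' -0.2;python3 - <<'E'
from h import *
f,o=snap('wrist');plates(f,o,(.075,.1),100);plates(f,o,(.055,.07),100)
plan(0.4477,0.3132,0.07,1.1)
E
```

```text
t: 40.17
tcp_pos: [0.4482, 0.3125, 0.1786]
tool_rot: [2.21, 2.232, -0.001]
wrist_force: [1.0, -1.3, 0.3]
gripper_width: 0.0512
grip_force: 0.0
[398. 316.] 2285 [447.7 313.7] [25.9 56.8] 1.3 ymax 342.0
[767. 394.] 1888 [662.3 268.5] [64.1 20.5] 78.9 ymax 298.0
[522. 296.] 2726 [522.  316.3] [94.9 22.6] 87.5 ymax 363.8
[740. 369.] 1036 [664.3 270.1] [65.1 22.8] 71.2 ymax 298.5
[473. 518.] 270 [502.5 147.4] [31.4 14.4] 82.1 ymax 163.3
now [0.4486 0.3124 0.179 ] yaw 0.54 q6 2.17 turn -0.012 shift [ 0.008 -0.01   1.09 ]
```

```bash
python3 -m handwheel '[[[0.01,-0.01,0.2],-0.015],[[0,0,0.4],0],[[0,0,0.35],0],[[0,0,0.13],0],[[0,0,0],0],[[0,0,0],0]]';python3 -c "
from h import *
plan(0.4477,0.3135,0.07,1.2)"; python3 -m handwheel '[[[0,0,0],0],[[0,0,0],0],[[0,0,0],0],[[0,0,0],0],[[0,0,0],0]]' 1 60
```

```text
t: 40.98
tcp_pos: [0.4482, 0.3143, 0.072]
tool_rot: [2.197, 2.245, 0.003]
wrist_force: [-0.6, 0.3, -0.2]
gripper_width: 0.0512
grip_force: 0.0
now [0.4482 0.3143 0.072 ] yaw 1.26 q6 2.16 turn 0.001 shift [-0.008 -0.006  0.02 ]
t: 41.6
tcp_pos: [0.4477, 0.3143, 0.0708]
tool_rot: [2.196, 2.246, 0.002]
wrist_force: [2.6, 0.6, 3.3]
gripper_width: 0.0249
grip_force: 61.5
```

```bash
python3 -m handwheel '[[[0,0,-0.3],0],[[0,0,-0.5],0.08],[[0,0,-0.5],0.1],[[0,0,-0.1],0.082],[[0,0,0],0]]';python3 -c "
from h import *
plan(0.5146,0.1119,0.20,-10.6)"
```

```text
t: 42.22
tcp_pos: [0.447, 0.3138, 0.2105]
tool_rot: [-2.415, -2.009, 0.001]
wrist_force: [0.3, -0.9, -5.0]
gripper_width: 0.025
grip_force: 63.5
now [0.447  0.3138 0.2105] yaw -10.48 q6 2.37 turn 0.003 shift [-1.861  1.036  0.105]
```

```bash
python3 -m handwheel '[[[-0.2,0.1,0],0.003],[[-0.4,0.22,0],0],[[-0.45,0.26,0],0],[[-0.45,0.26,0],0],[[-0.25,0.14,0],0],[[-0.1,0.055,0],0],[[0,0,0],0],[[0,0,0],0]]';python3 - <<'E'
from h import *
plan(0.5146,0.1119,0.1258,-10.6)
f,o=snap('wrist','w9.png')
E
```

```text
t: 43.22
tcp_pos: [0.5144, 0.1139, 0.21]
tool_rot: [-2.416, -2.007, 0.001]
wrist_force: [0.2, 0.9, -4.2]
gripper_width: 0.0254
grip_force: 63.4
now [0.5144 0.1139 0.21  ] yaw -10.57 q6 1.97 turn 0.001 shift [-0.019  0.007  0.842]
```

View pics/w9.png

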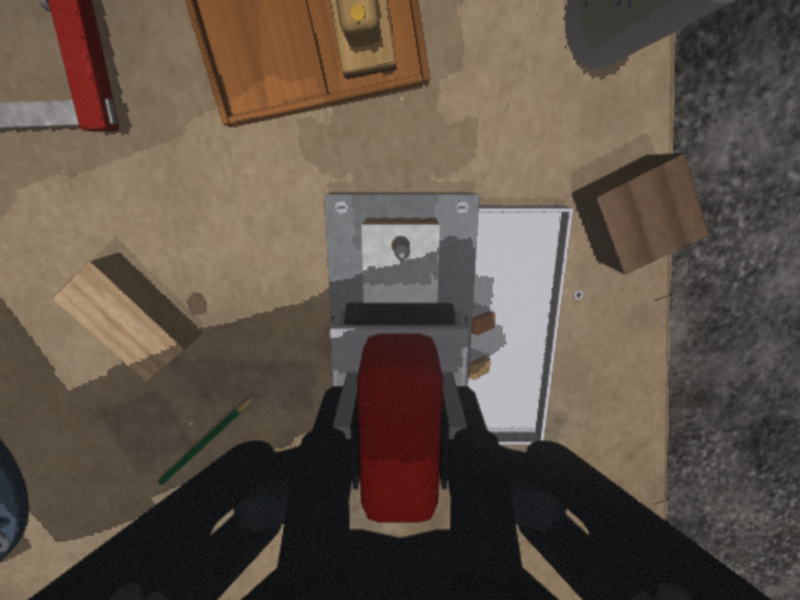

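```bash
python3 -m handwheel '[[[-0.019,0.005,0.2],0],[[0,0,0.3],0],[[0,0,0.2],0],[[0,0,0.07],0],[[0,0,0],0],[[0,0,0],0]]';python3 -c "
from h import *
plan(0.5146,0.1119,0.1258,-10.6)"
```

```text
t: 44.02
tcp_pos: [0.5155, 0.1115, 0.1344]
tool_rot: [2.417, 2.006, 0.002]
wrist_force: [0.2, 0.2, -4.6]
gripper_width: 0.0255
grip_force: 63.2
now [0.5155 0.1115 0.1344] yaw -10.61 q6 1.97 turn -0.0 shift [ 0.002 -0.01   0.086]
```

```bash
python3 -m handwheel '[[[0,-0.01,0.07],0],[[0,0,0.04],0],[[0,0,0.04],0],[[0,0,0],0],[[0,0,0],0]]';python3 -c "
from h import *
plan(0.4970,0.0175,0.1195,-10.6)"
```

```text
t: 44.65
tcp_pos: [0.5148, 0.1114, 0.1197]
tool_rot: [2.417, 2.005, 0.003]
wrist_force: [-0.7, -0.3, 9.1]
gripper_width: 0.0251
grip_force: 65.2
now [0.5148 0.1114 0.1197] yaw -10.65 q6 1.97 turn -0.001 shift [-0.956 -0.002  0.001]
```

```bash
for i in 1 2; do python3 -m handwheel '[[[-0.05,0,0],0],[[-0.05,0,0],0],[[-0.05,0,0],0],[[-0.05,0,0],0],[[-0.05,0,0],0],[[-0.05,0,0],0]]';done;  python3 -c "
from h import *
plan(0.4970,0.0175,0.1195,-10.6)"
```

```text
t: 45.4
tcp_pos: [0.5092, 0.082, 0.1197]
tool_rot: [2.417, 2.006, 0.004]
wrist_force: [-1.2, 1.4, 8.6]
gripper_width: 0.025
grip_force: 65.2
t: 46.15
tcp_pos: [0.5035, 0.0524, 0.1196]
tool_rot: [2.417, 2.006, 0.003]
wrist_force: [-2.6, 2.3, 9.0]
gripper_width: 0.0255
grip_force: 65.2
now [0.5035 0.0524 0.1196] yaw -10.64 q6 1.86 turn -0.001 shift [-0.355  0.001  0.001]
```

```bash
python3 -m handwheel '[[[-0.05,0,0],0],[[-0.05,0,0],0],[[-0.05,0,0],0],[[-0.05,0,0],0],[[-0.05,0,0],0],[[-0.05,0,0],0],[[-0.055,0,0],0],[[0,0,0],0]]';  python3 -c "
from h import *
plan(0.4970,0.0175,0.1195,-10.6)"
```

```text
t: 47.15
tcp_pos: [0.4968, 0.0171, 0.1196]
tool_rot: [2.417, 2.005, 0.002]
wrist_force: [-3.1, -0.8, 9.2]
gripper_width: 0.0251
grip_force: 65.2
now [0.4968 0.0171 0.1196] yaw -10.66 q6 1.79 turn -0.001 shift [0.004 0.002 0.001]
```

```bash
python3 -m handwheel '[[[0,0,-0.2],0],[[0,0,-0.4],0],[[0,0,-0.3],-0.1],[[0,0,0],-0.165],[[0,0,0],0],[[0,0,0],0]]';python3 -c "
from h import *
plan(0.4477,0.3143,0.0708,1.26)"
```

```text
t: 47.9
tcp_pos: [0.4959, 0.0174, 0.2079]
tool_rot: [-2.199, -2.243, 0.002]
wrist_force: [0.6, 0.6, -4.0]
gripper_width: 0.0251
grip_force: 64.2
now [0.4959 0.0174 0.2079] yaw 1.13 q6 1.59 turn -0.003 shift [ 2.979 -0.415  1.371]
```

```bash
python3 -m handwheel '[[[0.3,-0.04,0],-0.003],[[0.5,-0.07,0],0],[[0.55,-0.08,0],0],[[0.55,-0.08,0],0],[[0.55,-0.08,0],0],[[0.4,-0.055,0.1],0],[[0.13,-0.01,0.3],0],[[0,0,0.3],0]]';python3 -m handwheel '[[[0,0,0.3],0],[[0,0,0],0],[[0,0,0],0]]';python3 -c "
from h import *
plan(0.4477,0.3143,0.0708,1.26)"
```

```text
t: 48.9
tcp_pos: [0.447, 0.3156, 0.137]
tool_rot: [-2.194, -2.248, 0.001]
wrist_force: [-0.4, -0.9, -4.2]
gripper_width: 0.0254
grip_force: 64.1
t: 49.28
tcp_pos: [0.4479, 0.3145, 0.1092]
tool_rot: [2.195, 2.248, 0.001]
wrist_force: [-0.8, 1.0, -3.3]
gripper_width: 0.0252
grip_force: 63.9
now [0.4479 0.3145 0.1092] yaw 1.37 q6 2.16 turn 0.002 shift [-0.002 -0.003  0.384]
```

```bash
python3 -m handwheel '[[[0,0,0.2],0],[[0,0,0.13],0],[[0,0,0.05],0],[[0,0,0],0],[[0,0,0],0]]';python3 -m handwheel '[[[0,0,0],0],[[0,0,0],0],[[0,0,0],0],[[0,0,-0.2],0],[[0,0,-0.5],0],[[0,0,-0.5],0],[[0,0,-0.5],0],[[0,0,-0.2],0]]' -0.2; python3 -c "
from h import *
plan(0.36,-0.27,0.26,2.1)"
```

```text
t: 49.9
tcp_pos: [0.4476, 0.3145, 0.0713]
tool_rot: [-2.194, -2.249, -0.001]
wrist_force: [-2.3, -0.6, 2.8]
gripper_width: 0.0249
grip_force: 64.9
t: 50.9
tcp_pos: [0.4484, 0.3148, 0.2637]
tool_rot: [2.193, 2.248, 0.007]
wrist_force: [-0.5, 1.7, -0.4]
gripper_width: 0.0509
grip_force: 0.0
now [0.4484 0.3148 0.2637] yaw 1.42 q6 2.16 turn -0.015 shift [-5.812 -1.098  0.02 ]
```

```bash
python3 -m handwheel '[[[-0.5,-0.1,0],-0.015],[[-0.6,-0.1,0],0],[[-0.6,-0.1,0],0],[[-0.6,-0.1,0],0],[[-0.6,-0.1,0],0],[[-0.6,-0.1,0],0],[[-0.6,-0.1,0],0],[[-0.6,-0.1,0],0]]' -0.46;python3 -m handwheel '[[[-0.6,-0.15,0],0],[[-0.4,-0.1,0],0],[[0,0,0],0],[[0,0,0],0]]';python3 - <<'E'
from h import *
f,o=snap('wrist');plates(f,o)
plan(0.3388,-0.2984,0.10,2.1)
E
```

```text
t: 51.9
tcp_pos: [0.3838, -0.1602, 0.2609]
tool_rot: [2.18, 2.261, 0.001]
wrist_force: [0.4, -0.2, -0.0]
gripper_width: 0.0624
grip_force: 0.0
t: 52.4
tcp_pos: [0.3628, -0.2589, 0.2605]
tool_rot: [-2.181, -2.261, -0.0]
wrist_force: [-0.3, 0.1, -0.3]
gripper_width: 0.0624
grip_force: 0.0
[22. 25.] 1141 [ 68.1 -85.7] [70.4 29.4] 39.0 ymax -70.6
[371. 292.] 5095 [ 337.8 -298.4] [ 49.1 188.9] 2.0 ymax -203.4
[696. 481.] 334 [ 690.5 -491.6] [44.9 27.8] 5.9 ymax -478.3
now [ 0.3629 -0.2584  0.2606] yaw 2.12 q6 0.92 turn 0.0 shift [-0.391 -0.256  1.605]
```

```bash
python3 -m handwheel '[[[-0.39,-0.26,0.3],0],[[0,0,0.6],0],[[0,0,0.6],0],[[0,0,0.2],0],[[0,0,0],0],[[0,0,0],0]]'; python3 -c "
from h import *
plan(0.3382,-0.2984,0.0205,2.1)"
```

```text
t: 53.2
tcp_pos: [0.3393, -0.2989, 0.0917]
tool_rot: [2.178, 2.262, 0.0]
wrist_force: [-0.5, 0.4, -0.3]
gripper_width: 0.0625
grip_force: 0.0
now [ 0.3393 -0.2989  0.0917] yaw 2.17 q6 0.81 turn 0.002 shift [ 0.006 -0.012  0.712]
```

Then grip; turn back 2.1 → −10.6 (0.283) while lifting.

```bash
python3 -m handwheel '[[[0.006,-0.01,0.2],0],[[0,0,0.3],0],[[0,0,0.17],0],[[0,0,0.03],0],[[0,0,0],0],[[0,0,0],0]]';python3 -m handwheel '[[[0,0,0.01],0],[[0,0,0],0],[[0,0,0],0],[[0,0,0],0],[[0,0,0],0]]' 1 80; python3 -m handwheel '[[[0,0,-0.3],0],[[0,0,-0.5],0.1],[[0,0,-0.5],0.1],[[0,0,-0.1],0.083],[[0,0,0],0]]';python3 -c "
from h import *
plan(0.5058,0.0643,0.16,-10.6)"
```

```text
t: 53.95
tcp_pos: [0.338, -0.2989, 0.0216]
tool_rot: [2.179, 2.26, 0.0]
wrist_force: [-0.1, -0.1, -0.2]
gripper_width: 0.062
grip_force: 0.0
t: 54.58
tcp_pos: [0.338, -0.2989, 0.0212]
tool_rot: [2.179, 2.26, 0.001]
wrist_force: [-2.6, 3.9, 21.2]
gripper_width: 0.0471
grip_force: 78.8
t: 55.2
tcp_pos: [0.3376, -0.2987, 0.1604]
tool_rot: [2.416, 2.005, 0.0]
wrist_force: [0.3, -0.1, -3.2]
gripper_width: 0.0468
grip_force: 84.6
now [ 0.3376 -0.2987  0.1604] yaw -10.61 q6 1.03 turn -0.0 shift [3.877e+00 9.860e-01 2.000e-03]
```

```bash
python3 -m handwheel '[[[0.3,0.08,0],0],[[0.5,0.13,0],0],[[0.55,0.14,0],0],[[0.55,0.14,0],0],[[0.55,0.14,0],0],[[0.55,0.14,0],0],[[0.5,0.12,0],0],[[0.35,0.09,0],0]]';python3 -m handwheel '[[[0.03,0,0],0],[[0,0,0],0],[[0,0,0],0]]';python3 - <<'E'
from h import *
plan(0.5058,0.0643,0.13,-10.6)
f,o=snap('wrist','w10.png');np.savez('pics/w10.npz',**f,**o);inhand(f,o,.009)
E
```

```text
t: 56.2
tcp_pos: [0.5046, 0.064, 0.1581]
tool_rot: [-2.414, -2.009, 0.003]
wrist_force: [0.5, -0.1, -3.2]
gripper_width: 0.0466
grip_force: 84.6
t: 56.58
tcp_pos: [0.5046, 0.0639, 0.1591]
tool_rot: [-2.418, -2.005, 0.002]
wrist_force: [-0.7, 0.2, -3.5]
gripper_width: 0.0469
grip_force: 84.6
now [0.5046 0.0639 0.1591] yaw -10.68 q6 1.88 turn -0.002 shift [0.007 0.012 0.291]
edge x 94.8 mid y 0.3 rect [50.3 44.8] 89.95 z 0.0105
```

```bash
python3 -m handwheel '[[[0.008,0.01,0.2],0],[[0,0,0.18],0],[[0,0,0],0],[[0,0,0],0],[[0,0,0],0]]'; python3 -c "
from h import *
plan(0.5056,0.0645,0.0812,-10.6)"
```

```text
t: 57.25
tcp_pos: [0.5069, 0.0653, 0.1224]
tool_rot: [2.417, 2.005, 0.002]
wrist_force: [-0.9, -0.9, -2.9]
gripper_width: 0.0467
grip_force: 84.6
now [0.5069 0.0653 0.1224] yaw -10.66 q6 1.88 turn -0.001 shift [-0.01  -0.012  0.412]
```

```bash
python3 -m handwheel '[[[-0.01,-0.012,0.05],0],[[0,0,0.1],0],[[0,0,0.1],0],[[0,0,0.05],0],[[0,0,0],0],[[0,0,0],0]]'; python3 -m handwheel '[[[0,0,0.08],0],[[0,0,0],0],[[0,0,0],0]]'; python3 -c "
from h import *
plan(0.5056,0.0645,0.0812,-10.6)"
```

```text
t: 58.0
tcp_pos: [0.5051, 0.0646, 0.0915]
tool_rot: [2.418, 2.006, -0.0]
wrist_force: [1.5, -0.7, -3.6]
gripper_width: 0.0467
grip_force: 84.5
t: 58.38
tcp_pos: [0.5051, 0.0647, 0.0835]
tool_rot: [2.418, 2.006, -0.0]
wrist_force: [1.8, -1.0, -4.0]
gripper_width: 0.0469
grip_force: 84.6
now [0.5051 0.0647 0.0835] yaw -10.64 q6 1.88 turn -0.001 shift [-0.001  0.005  0.023]
```

```bash
python3 -m handwheel '[[[0,0,0.027],0],[[0,0,0],0],[[0,0,0],0]]';python3 -m handwheel '[[[0,0,0],0],[[0,0,0],0],[[0,0,0],0],[[0,0,-0.2],0],[[0,0,-0.5],0],[[0,0,-0.5],0],[[0,0,-0.5],0],[[0,0,-0.5],0]]' -0.46;python3 -m handwheel '[[[-0.3,0,0],0],[[-0.5,0,-0.2],0],[[-0.2,0,-0.2],0],[[0,0,0],0],[[0,0,0],0]]'
python3 - <<'E'
from h import *
f,o=snap('wrist','w11.png');print(o['tcp_pos']);plates(f,o,(.04,.08),100);plates(f,o,(.08,.11),20)
f,o=snap('scene','s11.png',crop=(140,90,340,250))
E
```

```text
t: 58.75
tcp_pos: [0.5052, 0.0647, 0.0814]
tool_rot: [2.417, 2.006, 0.001]
wrist_force: [-1.4, -0.7, 5.5]
gripper_width: 0.0466
grip_force: 85.6
t: 59.75
tcp_pos: [0.5047, 0.0647, 0.3025]
tool_rot: [2.418, 2.006, 0.0]
wrist_force: [0.7, -0.3, 0.1]
gripper_width: 0.0625
grip_force: 0.0
t: 60.38
tcp_pos: [0.4866, -0.0332, 0.3402]
tool_rot: [-2.417, -2.005, 0.001]
wrist_force: [0.4, -0.0, -0.4]
gripper_width: 0.062
grip_force: 0.0
[ 0.48658034 -0.03319893  0.34015987]
[599.  27.] 2147 [690.1 129.8] [61.6 59. ] 16.3 ymax 149.9
[401. 128.] 6828 [506.2  65. ] [190.4  51.7] 79.4 ymax 162.0
[  9. 322.] 626 [ 74.2 -37. ] [98.4 36.9] 63.3 ymax 15.2
[402.  28.] 62 [521.6 144.2] [7.6 8.4] 47.9 ymax 148.8
[401. 239.] 39 [491.7 -16. ] [7.8 7.7] 79.2 ymax -12.0
```

View pics/w11.png

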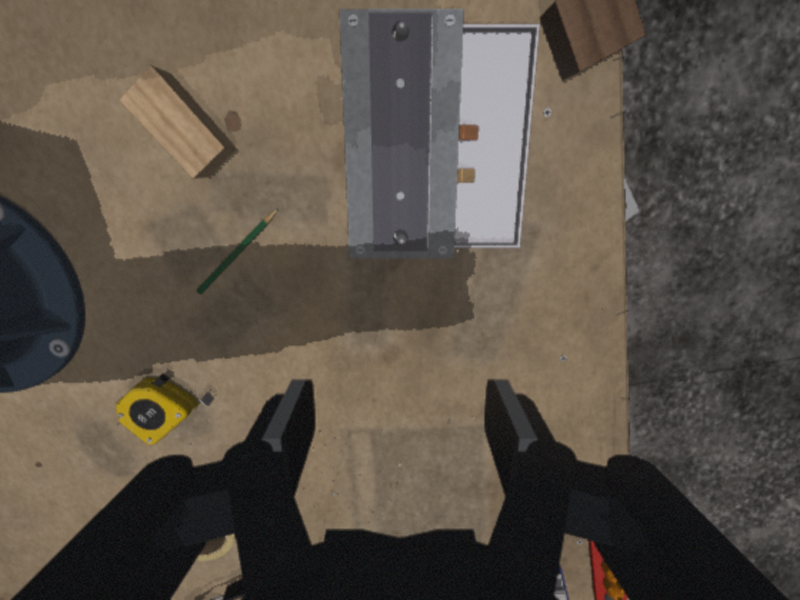

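View pics/s11.png

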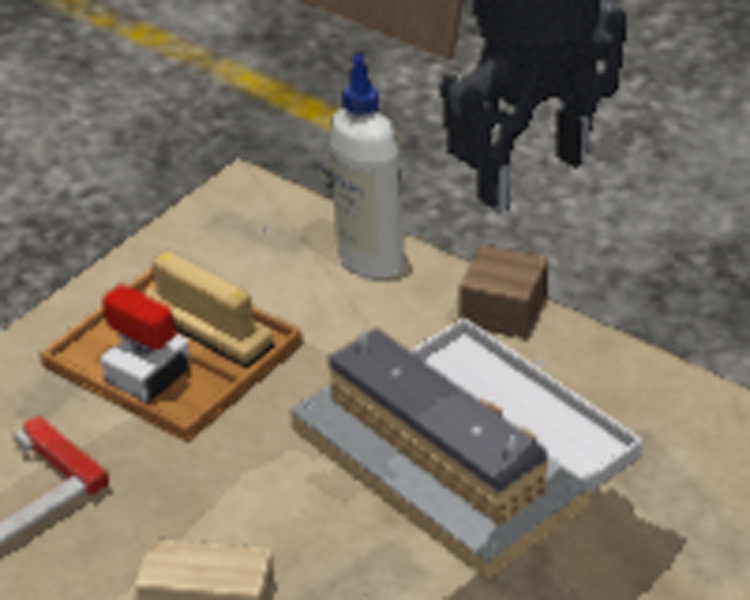

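```bash
python3 -c "
from station import robot
print(robot.finish_job())"
```

```text
the job is handed in; nothing more can be done
None
```

I handed the job in at about 60 s: both chips swept into the chip tray, both plies and the white cover seated on the pins, cover rolled left to right with the handle pressed about 6 mm, caul home on top, both tools upright in the tool tray and the glue bottle not moved; no verdict was returned.

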